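# Tuck the duct cover under its lapped neighbour and hold it down on the seal

### The job

Close the open bay of the service duct: take the loose cover plate, bring it over the bay with its lips down, and slide its tongue under the raised lapped end of the cover that is already screwed on, without lifting that end, until the tongue is fully home against the step. Then press the plate down flat onto the duct's rim against its springy rubber seal and finish like that, still holding it pressed down, so that a colleague can put the screws in. Leave the other things on the bench where they are.

Things in the scene. Friction and masses are not known exactly. Their poses are not given: they have to be found in the camera images.
- cover: Loose aluminium cover, about 180 g, lying lips down: 270 long (x), 65 wide (y), 13 mm high. A 3 mm plate (z 10 to 13 mm) with 2.5 mm thick side lips reaching down to z = 0 from x = -135 to +75; from x = +75 to +135 a bare flat tongue 60 mm wide. Origin: centre, at the lips' lower edge; +x to the tongue, z up. Balances at x = -5 mm; grip it across its width on the lips.
- cover_nose (a point): Middle of the tongue's end, on the plate's underside: cover x = +135, y = 0, z = 10 mm. Home is at duct x = +155, y = 0, z = 50 mm.
- cover_tail (a point): Middle of the other, lipped end, on the plate's underside: cover x = -135, y = 0, z = 10 mm. When home it is level with the duct's end, at duct x = -115, z = 50 mm.
- duct: Open-topped galvanised steel channel fixed to the bench: 54 mm wide outside, rim (two flat inward flanges) 50 mm up, two pipes inside. Origin: on the bench under the middle of the open bay; +x along the duct to the lapped cover, z up. It runs from x = -115 (open end of the bay) to +310 mm. The loose cover's lips pass outside its walls with 3 mm to spare each side. Feet 3 mm high stick out 23 mm.
- seal_mid (a point): Middle of the seal, duct x = -17, y = 0, z = 54 mm. The black foam-rubber seal lies on both flanges from duct x = -96 to +62 and stands 4 mm proud of the rim. It carries the cover without giving; pressing it takes about 4 N to start and 10 N in all to squeeze it level with the rim (more if pressed nearer the lap), and springs back when let go.
- lap_edge (a point): Middle of the free edge of the cover already screwed on (aluminium, 65 mm wide), duct x = 110, z = 62 mm; 1 to 2 N lift it. Its last 45 mm are joggled up: under it is a slot 7.5 mm high over the rim (duct z 50 to 57.5), flared in its first 10 mm to about 12 mm, open at the sides, closed by the joggle's step at duct x = 155, which stops the tongue.
- screw_tray: Bystander: small open tray of screws, 64 x 64 mm, 24 mm high; origin under its centre.
- tape_measure: Bystander: yellow tape measure standing on edge, about 80 x 34 mm, 60 mm high; origin under its centre.
- driver: Bystander: black cordless screwdriver lying on its side, about 190 x 185 mm, 56 mm high; origin under its motor.
- carton_a: Bystander: blue carton with an orange band, 100 x 160 mm, 70 mm high; origin under its centre.
- carton_b: Bystander: a second such carton, beyond the first.
- tape_roll: Bystander: roll of packing tape lying flat, 100 mm across, 48 mm high; origin under its centre.
- mug: Bystander: white mug, 80 mm across, 95 mm high; origin under its centre.
- screwdriver: Bystander: hand screwdriver lying flat beyond the tape measure, about 200 mm long; origin under its middle.

How it is judged:
By the outcome, as a careful person would: the job done as asked, in the order asked, and still so for the second after the job is handed in, while the arm keeps its last pose, push and grip.
It also fails if it takes over 45 s, if anything falls off the work surface, if the arm or the gripper's body presses on something with over 40 N, if the wrist force passes 120 N, or if a joint passes its speed limit or range.

### The arm

A 6-joint arm with a two-finger parallel gripper is mounted at the origin on the work surface. World frame = base frame: x ahead of the robot, y to its left, z up, the work surface at z = 0. Lengths are in m, angles in rad, forces in N, time in s.
With the tool pointing down it reaches from about 0.425 to 0.95 m from the base axis. Payload 3.5 kg.
Tool frame: the origin (TCP) lies between the finger pads; the fingertips stand 17 mm ahead of it and the grasp point (between the pads) lies 2 mm behind it; z points along the fingers, y is the line along which they close (so a half turn about z gives the same grasp; the last joint's range is limited). The gripper opens to 85 mm and grips with 20 to 120 N. Pads are 22 mm wide; open, the fingers measure 114 mm over their backs; the gripper's body (76 mm by 85 mm) begins 54 mm behind the grasp point. The pads swing forward as they close: fully open they stand 13 mm farther back than shut.
Start: joints at [-1.379, 0.286, 1.577, -0, 1.279, -0.15], TCP at [0.226, -0.636, 0.248] pointing down, gripper open.
Joint ranges: [-2.77, 2.77], [-0.9, 2.22], [0.21, 2.48], [-1.53, 4.67], [0.24, 2.81], [-2.84, 2.84]. Speed limits (rad/s): [2.79, 2.79, 3.14, 3.14, 3.14, 3.14].

### API

Orientations are given as a 3x3 rotation matrix whose columns are the frame's x, y, z axes.
In Python, from bench import bot gives the robot as it stands.
- The arm moves only by the shell command python3 jog.py 'ROWS'. ROWS is a JSON list of rows, 1 to 20 of them, each written [opening, [dx, dy, dz], turn]: the opening from 0.0 (shut) to 1.0 (fully open), then dx, dy, dz in parts of the range, where 1.0 means 0.8 m, then a turn about the tool's z in parts of the range, where 1.0 means 2 pi rad; each row shifts and turns the commanded pose from where the row before left it, along the tool's axes as they then stand; what a row does not reach is not made up. A row lasts 1/8 s, in which the tool goes at most 0.0625 m and 0.188 rad, less where a joint would pass 70% of its speed; a pose out of reach is approached as far as the arm can. The fingers move at their own pace and stop on an object; the grip force is fixed at half the most. Time passes only in rows, so rows that do not move let the fingers close. It prints the time, the measured TCP pose, the force, the opening and the grip force at its end. No shift or turn number may pass 1 either way. Input that does not fit is refused with a message, and nothing moves.
- bot.sense(): the state, without advancing time (a new reading comes with each control period).
- bot.grab_frame(name): name is "scene" or "top" or "wrist"; returns a dict with "image" (480x640x3 uint8, red, green, blue), "vertical_fov" (degrees; the focal length in pixels is half the picture's height over the tangent of half this angle, whatever the lens; pixels are square), "cx", "cy" (the principal point, pixels), "k1" (the pictures are not rectified: a ray, as slopes to the right and down, at radius r is drawn at 1 + k1 r^2 times it, then the intrinsics apply), "R" (3x3) and "t" (3): a world point X has camera coordinates R X + t. Camera axes: x right, y down, z forward; pixel columns grow to the right and rows downward; lengths in m; the calibration is good to about 2 mm. A picture is of the moment at which its call begins. There is no depth.
- bot.finish_job(): hands the job in; it is judged then, once.
The state is a dict: "time_s": time; "q": joint angles; "qd": joint speeds; "effort": joint torques, N m; "tool_pos": TCP position; "tcp_rot": TCP orientation; "contact_force": force on the tool from outside, world axes, zero at the start; "ft_torque": the same for the moment, N m; "width": opening from 0.0 (shut) to 1.0 (fully open); "grasp_force": force on a finger pad.
Only numpy, scipy, OpenCV 4.12 (cv2) and the standard library are available. Lean on these libraries where they do the work, as an engineer would, in place of code of your own. Each camera call takes 0.05 s, during which the arm holds its last target. There are 200 camera calls.

## Working session

There is one attempt and no reset: what is moved stays moved. The work goes in short steps, Python scripts to look and compute and a shell command to move; the robot and the scene stay as the last step left them, time stands still between calls to the robot, and variables do not carry over. Pictures are saved under pics/ and viewed, at most 10 in all, crops included, and the job is handed in when it is done.

```bash
mkdir -p pics; ls; cat > h.py <<'E'
import numpy as np, cv2
from bench import bot
def ray(f,px):
    fl=240/np.tan(np.radians(f["vertical_fov"])/2)
    K=np.array([[fl,0,f["cx"]],[0,fl,f["cy"]],[0,0,1.]])
    return K
def unproj(f,px,z):
    K=ray(f,px)
    xd=(px[0]-K[0,2])/K[0,0]; yd=(px[1]-K[1,2])/K[1,1]
    u=cv2.undistortPoints(np.array([[px]],float),K,np.array([f["k1"],0,0,0.]))[0,0]
    R=np.array(f["R"]);t=np.array(f["t"])
    d=R.T@np.array([u[0],u[1],1]);c=-R.T@t
    return c+d*(z-c[2])/d[2]
def proj(f,X):
    K=ray(f,0);R=np.array(f["R"])
    return cv2.projectPoints(np.array(X,float).reshape(-1,1,3),cv2.Rodrigues(R)[0],np.array(f["t"],float),K,np.array([f["k1"],0,0,0.]))[0][:,0]
def save(f,n): cv2.imwrite(f"pics/{n}.png",cv2.cvtColor(f["image"],cv2.COLOR_RGB2BGR))
E
python3 - <<'E'
from h import *
import pickle
for n in("scene","top"):
    f=bot.grab_frame(n); save(f,n+"0"); pickle.dump(f,open(n+"0.pkl","wb"))
    print(n,f["vertical_fov"],f["k1"],-np.array(f["R"]).T@np.array(f["t"]))
print(bot.sense())
E
```

```text
bench.py
jog.py
pics
scene 42.04983170379293 0.03844137474086857 [ 1.41909271 -0.50067575  1.5418023 ]
top 48.38547813351901 -0.14585712928229166 [0.37234857 0.01628629 1.61322437]
{'time_s': 0.1, 'q': array([-1.37900616e+00,  2.87133686e-01,  1.57806919e+00, -3.12976550e-05,
        1.27863136e+00, -1.49984553e-01]), 'qd': array([-2.02052602e-04, -2.66805726e-04, -3.27962528e-03, -4.21980637e-04,
       -5.21390836e-05, -5.67359618e-04]), 'effort': array([ 7.75112785e-04, -4.07299447e+01, -2.93698275e+01, -1.24845596e-04,
        3.41374813e-03, -6.47897224e-06]), 'tool_pos': array([ 0.2261518 , -0.63537073,  0.24702684]), 'tcp_rot': array([[ 9.42158372e-01,  3.35167710e-01, -4.56703488e-04],
       [ 3.35167882e-01, -9.42155865e-01,  2.19476382e-03],
       [ 3.05328093e-04, -2.22088745e-03, -9.99997487e-01]]), 'contact_force': array([0.8325907 , 0.46728258, 0.13677062]), 'ft_torque': array([-0.00421189, -0.03242182, -0.04466416]), 'grasp_force': 0.0, 'width': 1.0005825003076425}
```

View pics/top0.png

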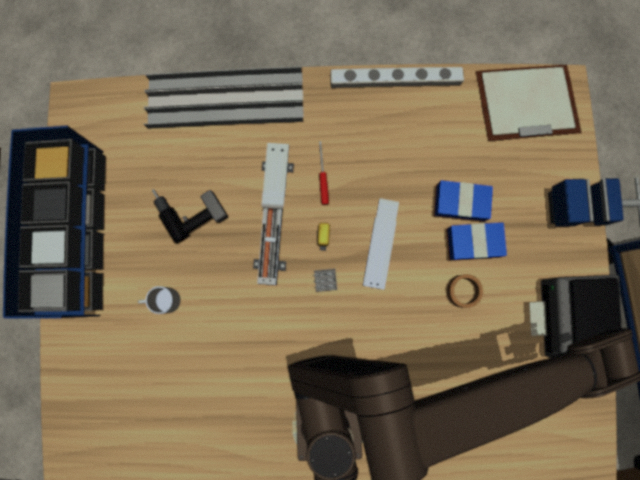

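View pics/scene0.png

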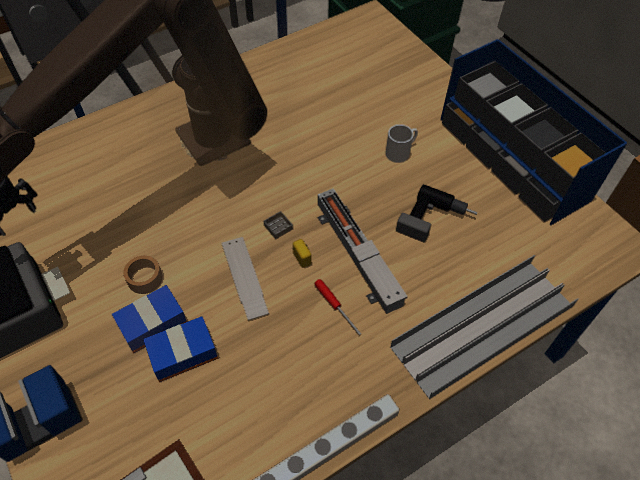

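The top view shows the duct running from about (268,283) at its open end to (278,145), and the loose cover from (375,288) to (388,200). The tray is at (325,280) and the tape measure at (323,234), between the two. I'll enlarge this area.

```bash
python3 - <<'E'
import cv2
i=cv2.imread("pics/top0.png")[138:293,240:405]
cv2.imwrite("pics/c1.png",cv2.resize(i[:, :],None,fx=3.8,fy=3.8,interpolation=cv2.INTER_CUBIC))
E
```

```text
(no output)
```

View pics/c1.png

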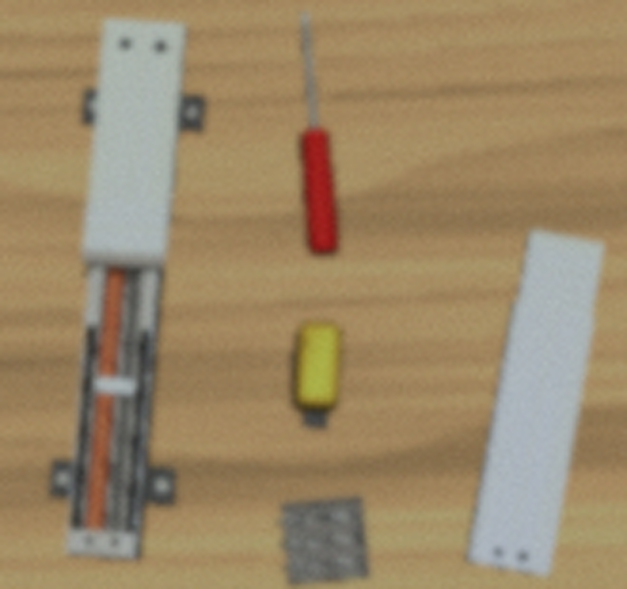

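The crop shows the cover's tongue end, at crop (530,230)–(606,242), pointing away from the robot. The tail with its screw holes is at (468,560)–(550,574). The lap edge is at (83,260)–(163,268), the far end of the fixed cover at (103,20)–(186,24), and the duct's open end at (68,553)–(138,557).

```bash
cat > p.py <<'E'
from h import *
import pickle
f=pickle.load(open("top0.pkl","rb"))
u=lambda p,z: unproj(f,(240+p[0]/3.8,138+p[1]/3.8),z)
c=[u(p,.013) for p in((530,230),(606,242),(468,560),(550,574))]
n=(c[0]+c[1])/2;t=(c[2]+c[3])/2
print("cover nose",n,"tail",t,"len",np.linalg.norm(n-t),"yaw",np.arctan2(*(n-t)[1::-1]),"centre",(n+t)/2, [np.linalg.norm(c[0]-c[1]),np.linalg.norm(c[2]-c[3])])
l=(u((83,260),.062)+u((163,268),.062))/2
e=(u((103,20),.055)+u((186,24),.055))/2
o=(u((68,553),.05)+u((138,557),.05))/2
print("lap",l,"far",e,"open",o)
for a,b in((o,l),(l,e),(o,e)): print("yaw",np.arctan2(*(b-a)[1::-1]),np.linalg.norm((b-a)[:2]))
E
python3 p.py
```

```text
cover nose [ 0.67827184 -0.20460997  0.013     ] tail [ 0.41539865 -0.14596236  0.013     ] len 0.2693359587843319 yaw -0.21950742763180114 centre [ 0.54683524 -0.17528617  0.013     ] [np.float64(0.06179282939029576), np.float64(0.06546409443277067)]
lap [0.65750153 0.14876046 0.062     ] far [0.85397807 0.12884323 0.055     ] open [0.43277616 0.16974528 0.05      ]
yaw -0.09310984827280007 0.2257030245731109
yaw -0.10102688656707931 0.1974834884753344
yaw -0.09680439833913886 0.42318321215677457
```

Units first: shifts go in shares of 0.8 m and turns go in shares of 2 pi rad. So -0.0432 m / 0.8 = -0.054, 0.0156 m / 0.8 = 0.0195, 0.187 rad / 6.2832 = 0.0298.

```bash
python3 jog.py '[[1, [0, 0, 0], 0.0298], [1, [0, 0, 0], 0.0298], [1, [0, 0, 0], 0.0298], [1, [0.0195, -0.054, 0.0063], 0], [1, [0.0195, -0.054, 0.0063], 0], [1, [0.0195, -0.054, 0.0063], 0], [1, [0.0195, -0.054, 0.0063], 0], [1, [0.0195, -0.054, 0.0063], 0], [1, [0.0195, -0.054, 0.0063], 0], [1, [0.0195, -0.054, 0.0063], 0], [1, [0.0195, -0.054, 0.0063], 0], [1, [0.0195, -0.054, 0.0063], 0], [1, [0.0195, -0.054, 0.0063], 0], [1, [0.0195, -0.054, 0.0063], 0], [1, [0.0195, -0.054, 0.0063], 0], [1, [0, 0, 0], 0], [1, [0, 0, 0], 0]]'
python3 - <<'E'
from h import *
import pickle
f=bot.grab_frame("wrist"); save(f,"w1"); pickle.dump(f,open("w1.pkl","wb"))
s=bot.sense();print(s["tool_pos"],s["tcp_rot"],s["q"])
for X in ((.6783,-.2046,.013),(.4154,-.146,.013),(.5468,-.1753,.013)):print(proj(f,X))
E
```

```text
time_s: 2.22
tool_pos: [0.5214, -0.1708, 0.188]
tcp_rot: [[0.976, -0.217, -0.001], [-0.217, -0.976, -0.0], [-0.001, 0.0, -1.0]]
contact_force: [-0.3, -0.7, 0.7]
width: 1.004
grasp_force: 0.0
[ 0.52128379 -0.17131735  0.18819259] [[ 9.75935415e-01 -2.18059201e-01 -4.99952504e-04]
 [-2.18059325e-01 -9.75935493e-01 -2.08779323e-04]
 [-4.42395141e-04  3.12774441e-04 -9.99999853e-01]] [-5.02279811e-01  6.75499297e-02  1.94188962e+00 -4.67912890e-04
  1.13249084e+00  1.28854062e+00]
[[327.90394005 -32.55999759]]
[[328.19742962 349.11910732]]
[[328.0871908  184.27132898]]
```

View pics/w1.png

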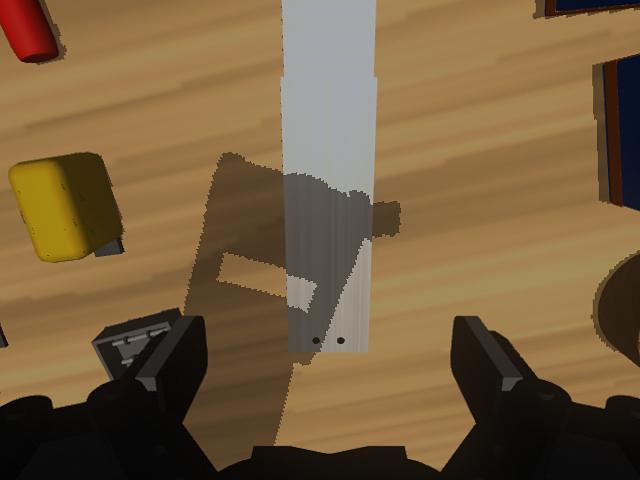

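In the wrist view the cover's tail corners are at (288,350) and (368,352), and the shoulders are at (281,77) and (377,78).

```bash
python3 - <<'E'
from h import *
import pickle
f=pickle.load(open("w1.pkl","rb"))
c=[unproj(f,p,.013) for p in((281,77),(377,78),(288,350.5),(368,352))]
n=(c[0]+c[1])/2;t=(c[2]+c[3])/2;d=(n-t)/np.linalg.norm(n-t)
yaw=np.arctan2(d[1],d[0]);ctr=t+d*.135
print(n,t,np.linalg.norm(n-t),yaw,ctr,np.linalg.norm(c[2]-c[3]),np.linalg.norm(c[0]-c[1]))
s=bot.sense();g=ctr-d*.025
print("dtool",s["tcp_rot"].T@(g-s["tool_pos"]))
E
```

```text
[ 0.61634383 -0.19149339  0.013     ] [ 0.41352175 -0.14543734  0.013     ] 0.20798546905577833 -0.223289649723205 [ 0.54517028 -0.17533158  0.013     ] 0.06514897092137549 0.06399988878916564
dtool [-0.00073533 -0.00143244  0.1751925 ]
```

Scaled: 0.04 m / 0.8 = 0.05, -0.0014 m / 0.8 = -0.0018, 0.004 rad / 6.2832 = 0.0006.

```bash
python3 jog.py '[[1, [-0.0009, -0.0018, 0.05], 0.0006], [1, [0, 0, 0.05], 0], [1, [0, 0, 0.05], 0], [0.9, [0, 0, 0.0375], 0], [0.85, [0, 0, 0.0125], 0], [0.85, [0, 0, 0], 0], [0.85, [0, 0, 0], 0]]'; python3 jog.py '[[0.85, [0, 0, 0.0038], 0], [0.85, [0, 0, 0], 0]]'; python3 jog.py '[[0.85, [0, 0, 0.0025], 0], [0.85, [0, 0, 0], 0]]'
python3 - <<'E'
from h import *
f=bot.grab_frame("wrist"); save(f,"w2")
E
```

```text
time_s: 3.15
tool_pos: [0.5224, -0.1701, 0.03]
tcp_rot: [[0.975, -0.222, 0.003], [-0.222, -0.975, -0.002], [0.003, 0.001, -1.0]]
contact_force: [0.9, 0.9, 0.0]
width: 0.853
grasp_force: 0.0
time_s: 3.4
tool_pos: [0.5216, -0.1692, 0.0259]
tcp_rot: [[0.975, -0.221, 0.001], [-0.221, -0.975, -0.0], [0.001, 0.0, -1.0]]
contact_force: [0.4, 0.3, 0.2]
width: 0.853
grasp_force: 0.0
time_s: 3.65
tool_pos: [0.5212, -0.169, 0.0232]
tcp_rot: [[0.975, -0.221, -0.0], [-0.221, -0.975, 0.0], [-0.0, -0.0, -1.0]]
contact_force: [0.8, 0.1, -0.4]
width: 0.85
grasp_force: 0.0
```

View pics/w2.png

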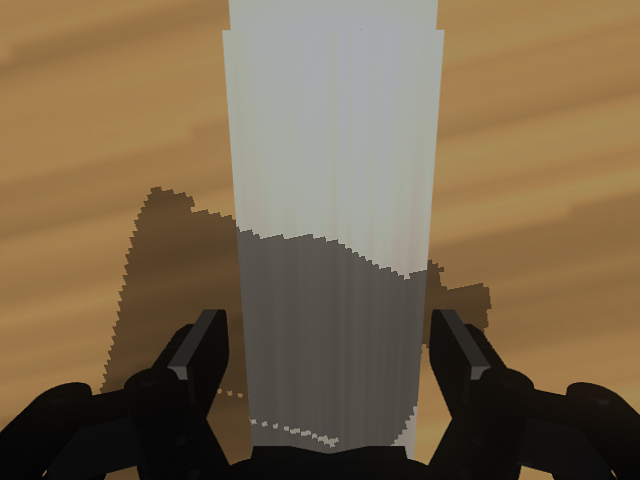

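The open fingers straddle the cover, with their tips at (225,310) and (433,310) and its edges at about (240,310) and (425,310). It looks nearly centred. I'll lower further, watching the force.

Scaled: 0.002 m / 0.8 = 0.0025.

```bash
python3 jog.py '[[0.85, [0, 0, 0.0025], 0], [0.85, [0, 0, 0], 0]]'; python3 jog.py '[[0.85, [0, 0, 0.0025], 0], [0.85, [0, 0, 0], 0]]';  python3 jog.py '[[0.5, [0, 0, 0], 0], [0, [0, 0, 0], 0], [0, [0, 0, 0], 0], [0, [0, 0, 0], 0], [0, [0, 0, 0], 0]]'
```

```text
time_s: 3.95
tool_pos: [0.5212, -0.169, 0.0211]
tcp_rot: [[0.975, -0.221, -0.0], [-0.221, -0.975, 0.0], [-0.0, -0.0, -1.0]]
contact_force: [-0.2, -0.8, 0.6]
width: 0.849
grasp_force: 0.0
time_s: 4.2
tool_pos: [0.5212, -0.1691, 0.0191]
tcp_rot: [[0.975, -0.221, -0.0], [-0.221, -0.975, 0.0], [-0.0, -0.0, -1.0]]
contact_force: [-0.1, 0.4, 0.3]
width: 0.849
grasp_force: 0.0
time_s: 4.82
tool_pos: [0.5218, -0.1694, 0.02]
tcp_rot: [[0.975, -0.221, 0.001], [-0.221, -0.975, -0.001], [0.001, 0.0, -1.0]]
contact_force: [-0.9, 0.7, 5.7]
width: 0.73
grasp_force: 66.2
```

Scaled: -0.031 m / 0.8 = -0.0388, -0.03 m / 0.8 = -0.0375, -0.064 rad / 6.2832 = -0.0102.

```bash
python3 jog.py '[[0, [0, 0, -0.0125], 0], [0, [0, 0, -0.025], 0], [0, [0, 0, -0.0375], 0], [0, [0, 0, -0.0375], 0], [0, [0, 0, -0.0375], 0], [0, [0, 0, -0.0375], 0], [0, [0, 0, -0.0375], 0], [0, [0, 0, 0], -0.0102], [0, [0, 0, 0], -0.01], [0, [-0.0075, -0.0375, 0], 0], [0, [-0.0075, -0.0388, 0], 0], [0, [-0.0075, -0.0388, 0], 0], [0, [-0.0075, -0.0388, 0], 0], [0, [-0.0075, -0.0388, 0], 0], [0, [-0.0075, -0.0388, 0], 0], [0, [-0.0075, -0.0388, 0], 0], [0, [0, 0, 0], 0], [0, [0, 0, 0], 0], [0, [0, 0, 0], 0]]'
python3 - <<'E'
from h import *
import pickle
f=bot.grab_frame("wrist"); save(f,"w3"); pickle.dump((f,bot.sense()),open("w3.pkl","wb"))
s=bot.sense();print(s["tool_pos"],s["contact_force"],s["ft_torque"])
E
```

```text
time_s: 7.2
tool_pos: [0.5003, 0.0491, 0.1991]
tcp_rot: [[0.995, -0.097, -0.0], [-0.097, -0.995, -0.0], [-0.0, 0.0, -1.0]]
contact_force: [-0.2, 0.2, -1.3]
width: 0.729
grasp_force: 66.1
[0.50032258 0.04912028 0.19921856] [ 0.33331125 -0.89409514 -2.82081544] [ 0.04120928  0.01479096 -0.01994818]
```

View pics/w3.png

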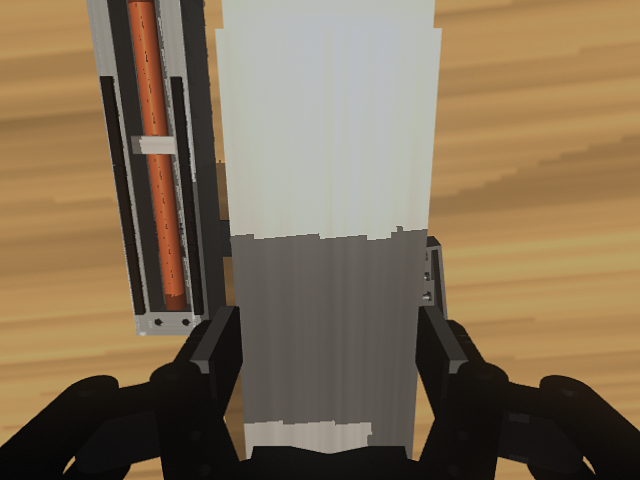

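The held cover is straight and centred, with its shoulders at (217,29) and (441,29). The open bay is to its left: the end corner is near (137,335) and the seals start at row 76. I'll go higher to get the lap edge in the frame too.

Scaled: -0.03 m / 0.8 = -0.0375, -0.02 m / 0.8 = -0.025.

```bash
python3 jog.py '[[0, [0.0125, 0, -0.0375], 0], [0, [0.0125, 0, -0.0375], 0], [0, [0.0125, 0, -0.0375], 0], [0, [0.0125, 0, -0.025], 0], [0, [0, 0, 0], 0], [0, [0, 0, 0], 0], [0, [0, 0, 0], 0]]'
python3 - <<'E'
from h import *
import pickle
f=bot.grab_frame("wrist"); save(f,"w4"); pickle.dump((f,bot.sense()),open("w4.pkl","wb"))
i=cv2.imread("pics/w4.png")[0:300,90:490]
cv2.imwrite("pics/w4c.png",cv2.resize(i,None,fx=2,fy=2,interpolation=cv2.INTER_CUBIC))
for X in ((.6575,.1488,.062),(.4328,.1697,.05)): print(proj(f,X))
E
```

```text
time_s: 8.12
tool_pos: [0.5392, 0.046, 0.3076]
tcp_rot: [[0.995, -0.096, -0.003], [-0.096, -0.995, 0.0], [-0.003, -0.0, -1.0]]
contact_force: [0.4, -0.3, -2.6]
width: 0.729
grasp_force: 66.5
[[190.30663951  69.41033965]]
[[217.40673923 312.18398668]]
```

View pics/w4c.png

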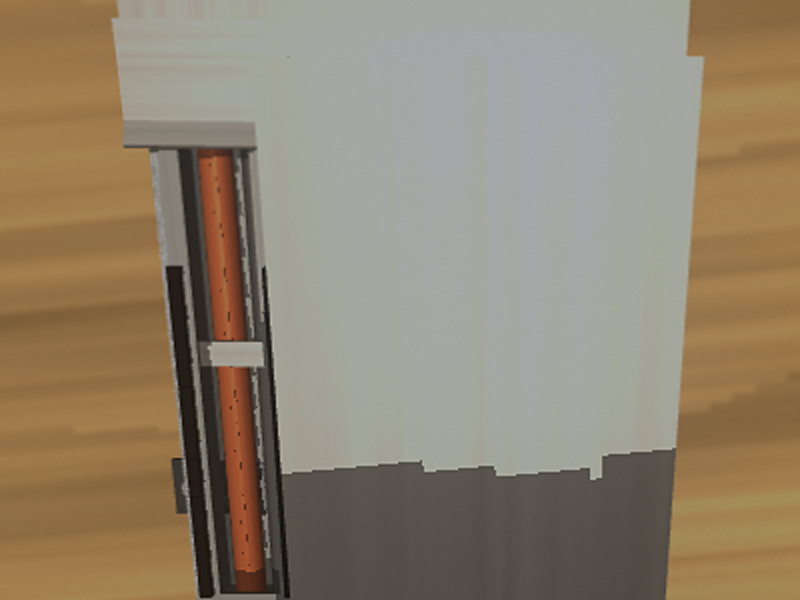

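The enlarged crop (origin 90,0, scale 2) gives these points:
- **Lap:** free edge's left corner at (124,147).
- **Rim:** outer left edge from (151,152) to (199,598).
- **Seal:** starts at (166,266).

I'll combine these with the w3 points.

```bash
python3 - <<'E'
from h import *
import pickle
from scipy.optimize import least_squares
f3,s3=pickle.load(open("w3.pkl","rb"));f4,s4=pickle.load(open("w4.pkl","rb"));ft=pickle.load(open("top0.pkl","rb"))
c4=lambda x,y:(90+x/2,y/2)
t=lambda x,y:(240+x/3.8,138+y/3.8)
# (frame, pixel, duct x or None, duct y or None, z)
O=[(f4,c4(124,147),.110,.0325,.062),(f4,c4(151,152),None,.027,.05),(f4,c4(199,598),None,.027,.05),(f4,c4(174,266),.062,None,.054),
(f3,(137,335),-.115,.027,.05),(f3,(107,76),.062,None,.054),(f3,(92,0),None,.027,.05),
(ft,t(83,260),.110,.0325,.062),(ft,t(163,268),.110,-.0325,.062),(ft,t(103,20),.31,.0325,.053),(ft,t(186,24),.31,-.0325,.053),(ft,t(68,553),-.115,.027,.05),(ft,t(138,557),-.115,-.027,.05)]
def res(p,full=False):
    r=[]
    for f,px,x,y,z in O:
        w=unproj(f,px,z)[:2]-p[:2];c,s=np.cos(p[2]),np.sin(p[2])
        d=np.array([c*w[0]+s*w[1],-s*w[0]+c*w[1]]);k=.4 if f is ft else 1
        r+= [0 if v is None else k*(d[i]-v) for i,v in enumerate((x,y))]
    return np.array(r)*1000
o=least_squares(res,[.547,.1587,-.096],x_scale=[.01,.01,.01])
print(o.x);print(res(o.x).reshape(-1,2).round(1))
# held cover in the w3/w4 frames: shoulders
for f,s,pp in((f3,s3,((217,29),(441,29))),(f4,s4,(c4(703,57),))):
    z=s["tool_pos"][2]-.0195+.013
    for p in pp: print("shoulder in tool axes",s["tcp_rot"].T@(unproj(f,p,z)-s["tool_pos"]))
E
```

```text
[ 0.54538187  0.15820798 -0.09993768]
[[-0.8  0.9]
 [ 0.  -0.1]
 [ 0.  -0.2]
 [-0.2  0. ]
 [ 0.1  0.8]
 [-0.6  0. ]
 [ 0.  -2.7]
 [ 1.4  0.3]
 [ 0.6  1.2]
 [ 0.1  1. ]
 [ 0.4  0.4]
 [ 0.5  0.1]
 [ 0.9  0.1]]
shoulder in tool axes [ 0.09773399 -0.03228771  0.00647162]
shoulder in tool axes [0.09768601 0.0309116  0.00648099]
shoulder in tool axes [0.09768559 0.031011   0.00624297]
```

Scaled: 0.04 m / 0.8 = 0.05, -0.028 m / 0.8 = -0.035, 0.002 rad / 6.2832 = 0.0003.

```bash
cat > st.py <<'E'
from h import *
s=bot.sense();p=s["tool_pos"];R=s["tcp_rot"];a=-.0985;D=np.array([[np.cos(a),np.sin(a)],[-np.sin(a),np.cos(a)]])
print("TCP in duct mm",(D@(p[:2]-[.5454,.1582])*1000).round(2),"z",round(p[2]*1000,2),"yawerr",round(np.arctan2(R[1,0],R[0,0])-a,4),"tilt",R[2,:2].round(4),"F duct",(D@s["contact_force"][:2]).round(1),s["contact_force"][2].round(1),"M",s["ft_torque"].round(2))
E
python3 jog.py '[[0, [-0.0238, -0.035, 0], 0.0003], [0, [-0.0238, -0.035, 0], 0], [0, [-0.0238, -0.035, 0], 0], [0, [-0.0244, -0.035, 0], 0], [0, [0, 0, 0.0375], 0], [0, [0, 0, 0.05], 0], [0, [0, 0, 0.05], 0], [0, [0, 0, 0.05], 0], [0, [0, 0, 0.05], 0], [0, [0, 0, 0.0375], 0], [0, [0, 0, 0], 0], [0, [0, 0, 0], 0], [0, [0, 0, 0], 0]]' >/dev/null
python3 st.py; python3 - <<'E'
from h import *
import pickle
f=bot.grab_frame("wrist"); save(f,"w5"); pickle.dump((f,bot.sense()),open("w5.pkl","wb"))
i=cv2.imread("pics/w5.png")[0:300]
cv2.imwrite("pics/w5c.png",i)
E
```

```text
TCP in duct mm [-69.5    0.21] z 91.27 yawerr 0.0004 tilt [ 0.0036 -0.0009] F duct [-0.4  0.6] -1.7 M [-0.   -0.    0.01]
```

View pics/w5c.png

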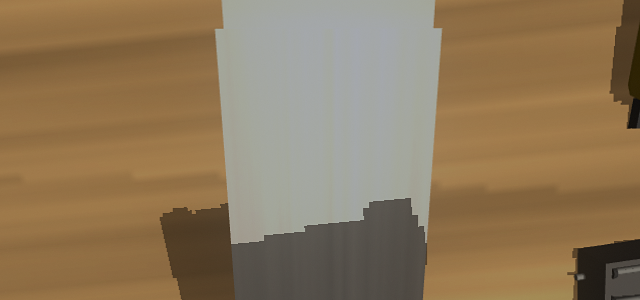

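The cover is over the duct and hides it from the wrist camera, with its shoulders at (216,29) and (441,29) and still square in the grip. I'll lower it to the seal by feel.

Scaled: 0.01 m / 0.8 = 0.0125.

```bash
python3 jog.py '[[0, [0, 0, 0.0125], 0], [0, [0, 0, 0.0125], 0], [0, [0, 0, 0], 0], [0, [0, 0, 0], 0]]'>/dev/null;python3 st.py;  python3 jog.py '[[0, [0, 0, 0.0025], 0], [0, [0, 0, 0], 0]]' >/dev/null; python3 st.py
python3 - <<'E'
from h import *
f=bot.grab_frame("scene"); save(f,"s1")
i=cv2.imread("pics/s1.png")[165:315,300:450]
cv2.imwrite("pics/s1c.png",cv2.resize(i,None,fx=4,fy=4,interpolation=cv2.INTER_CUBIC))
E
```

```text
TCP in duct mm [-70.94  -0.18] z 69.06 yawerr 0.0003 tilt [-0.0005  0.0001] F duct [0.5 0.5] -1.4 M [ 0.    0.02 -0.01]
TCP in duct mm [-70.8   -0.17] z 67.35 yawerr 0.0003 tilt [ 0.0001 -0.    ] F duct [ 0.7 -0.7] -2.6 M [ 0.04 -0.03 -0.01]
```

View pics/s1c.png

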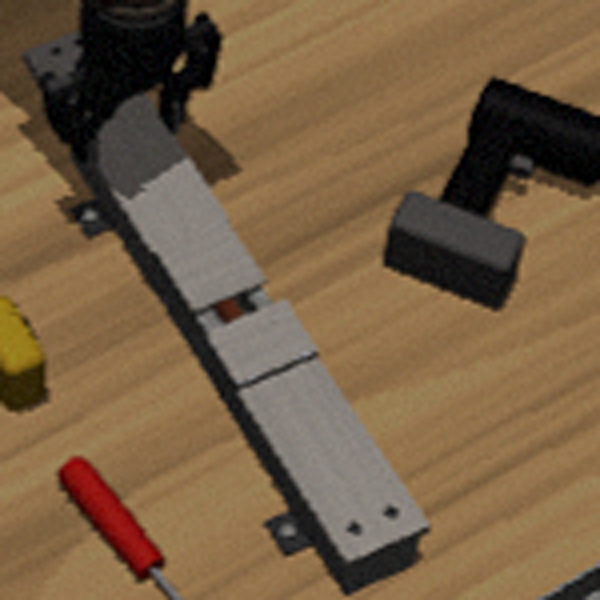

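The scene camera shows the cover in line with the duct. Its nose, at crop (200,310)–(268,280), is just short of the lap edge at (205,330)–(285,300). I'll continue down in small steps.

Scaled: 0.0015 m / 0.8 = 0.0019.

```bash
python3 jog.py '[[0, [0, 0, 0.0019], 0], [0, [0, 0, 0], 0], [0, [0, 0, 0], 0]]' >/dev/null; python3 st.py;python3 jog.py '[[0, [0, 0, 0.0013], 0], [0, [0, 0, 0], 0], [0, [0, 0, 0], 0]]' >/dev/null; python3 st.py; python3 jog.py '[[0, [0, 0, 0.0006], 0], [0, [0, 0, 0], 0], [0, [0, 0, 0], 0]]' >/dev/null; python3 st.py
```

```text
TCP in duct mm [-70.86  -0.18] z 65.81 yawerr 0.0003 tilt [-0.0001  0.    ] F duct [-0.2 -0.7] -1.7 M [0.04 0.04 0.01]
TCP in duct mm [-70.83  -0.17] z 64.81 yawerr 0.0002 tilt [-0. -0.] F duct [ 0.5 -0.6] -1.6 M [ 0.03  0.07 -0.  ]
TCP in duct mm [-70.82  -0.16] z 64.34 yawerr 0.0003 tilt [ 0. -0.] F duct [ 0.9 -0.1] -2.2 M [ 0.05 -0.03  0.05]
```

Scaled: 0.0005 m / 0.8 = 0.0006.

```bash
python3 jog.py '[[0, [0, 0, 0.0006], 0], [0, [0, 0, 0], 0], [0, [0, 0, 0], 0]]' >/dev/null; python3 st.py;python3 jog.py '[[0, [0, 0, 0.0004], 0], [0, [0, 0, 0], 0], [0, [0, 0, 0], 0]]' >/dev/null; python3 st.py
```

```text
TCP in duct mm [-70.73  -0.14] z 64.07 yawerr 0.0003 tilt [ 0.0001 -0.    ] F duct [-1.2  0.2] 0.1 M [-0.01  0.14 -0.04]
TCP in duct mm [-70.74  -0.14] z 63.73 yawerr 0.0003 tilt [ 0.0002 -0.    ] F duct [-1.  0.] 2.6 M [-0.03  0.24  0.03]
```

Scaled: 0.007 m / 0.8 = 0.0088, -0.0003 m / 0.8 = -0.0004.

```bash
python3 jog.py '[[0, [0.0088, 0, -0.0004], 0], [0, [0.0088, 0, 0], 0], [0, [0.0088, 0, 0], 0], [0, [0.0088, 0, 0], 0], [0, [0, 0, 0], 0], [0, [0, 0, 0], 0]]' >/dev/null; python3 st.py; python3 jog.py '[[0, [0, 0, 0.0009], 0], [0, [0, 0, 0], 0], [0, [0, 0, 0], 0]]' >/dev/null; python3 st.py; python3 jog.py '[[0, [0, 0, 0.0009], 0], [0, [0, 0, 0], 0], [0, [0, 0, 0], 0]]' >/dev/null; python3 st.py;
```

```text
TCP in duct mm [-41.81  -0.15] z 64.08 yawerr 0.0003 tilt [ 0.0026 -0.0003] F duct [ 1.6 -0.4] 0.3 M [-0.11 -0.2   0.04]
TCP in duct mm [-41.97  -0.1 ] z 63.79 yawerr 0.0002 tilt [ 0.0023 -0.0003] F duct [ 1.9 -1.1] 3.5 M [-0.18 -0.39  0.02]
TCP in duct mm [-42.25   0.  ] z 62.87 yawerr 0.0003 tilt [ 0.0015 -0.0004] F duct [ 3.3 -0.3] 5.0 M [-0.09 -0.52 -0.01]
```

Scaled: 0.004 m / 0.8 = 0.005, 0.0003 m / 0.8 = 0.0004.

```bash
python3 jog.py '[[0, [0.005, 0, 0.0004], 0], [0, [0.005, 0, 0], 0], [0, [0.005, 0, 0], 0], [0, [0, 0, 0], 0], [0, [0, 0, 0], 0]]' >/dev/null; python3 st.py
python3 - <<'E'
from h import *
f=bot.grab_frame("scene"); save(f,"s2")
i=cv2.imread("pics/s2.png")[165:315,300:450]
cv2.imwrite("pics/s2c.png",cv2.resize(i,None,fx=4,fy=4,interpolation=cv2.INTER_CUBIC))
E
```

```text
TCP in duct mm [-33.87  -0.12] z 61.12 yawerr 0.0002 tilt [-0.0084  0.0007] F duct [-3.3  0.5] 6.5 M [0.05 0.51 0.  ]
```

View pics/s2c.png

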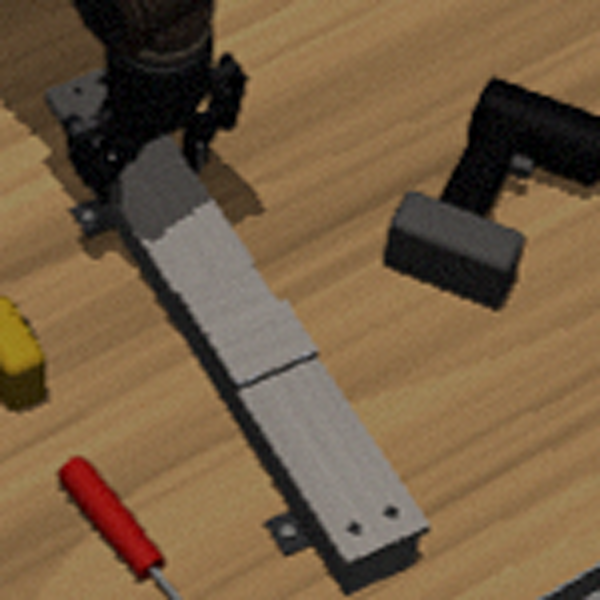

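The nose is under the lap, and the lap itself hasn't moved: its step line is still at crop (240,385)–(318,353). I'll slide on.

Scaled: 0.003 m / 0.8 = 0.0038, -0.0005 m / 0.8 = -0.0006.

```bash
python3 jog.py '[[0, [0.0038, 0, -0.0006], 0], [0, [0.0038, 0, 0], 0], [0, [0.0038, 0, 0], 0], [0, [0.0038, 0, 0], 0], [0, [0, 0, 0], 0]]' >/dev/null; python3 st.py;python3 jog.py '[[0, [0.0038, 0, 0], 0], [0, [0.0038, 0, 0], 0], [0, [0.0038, 0, 0], 0], [0, [0.0038, 0, 0], 0], [0, [0, 0, 0], 0]]' >/dev/null; python3 st.py
```

```text
TCP in duct mm [-22.02  -0.1 ] z 61.43 yawerr 0.0002 tilt [-0.009   0.0007] F duct [-3.6 -0.4] 6.6 M [ 0.03  0.54 -0.04]
TCP in duct mm [-10.    -0.08] z 61.45 yawerr 0.0003 tilt [-0.0089  0.0007] F duct [-2.8  0.6] 6.2 M [0.04 0.62 0.01]
```

Scaled: 0.002 m / 0.8 = 0.0025.

```bash
python3 jog.py '[[0, [0.0025, 0, 0], 0], [0, [0.0025, 0, 0], 0], [0, [0, 0, 0], 0]]' >/dev/null; python3 st.py;python3 jog.py '[[0, [0.0025, 0, 0], 0], [0, [0.0025, 0, 0], 0], [0, [0, 0, 0], 0]]' >/dev/null; python3 st.py;python3 jog.py '[[0, [0.0025, 0, 0], 0], [0, [0.0013, 0, 0], 0], [0, [0, 0, 0], 0]]' >/dev/null; python3 st.py
```

```text
TCP in duct mm [-6.2  -0.04] z 61.39 yawerr 0.0003 tilt [-0.0093  0.0007] F duct [-4.5 -0. ] 7.6 M [ 0.06  0.67 -0.04]
TCP in duct mm [-4.05 -0.05] z 60.8 yawerr 0.0002 tilt [-0.0145  0.0012] F duct [-7.6 -0.6] 8.6 M [ 0.13  1.22 -0.03]
TCP in duct mm [-3.89 -0.03] z 60.09 yawerr 0.0001 tilt [-0.0223  0.0019] F duct [-15.3   0.4] 12.2 M [ 0.23  2.18 -0.04]
```

Scaled: -0.001 m / 0.8 = -0.0013.

```bash
python3 jog.py '[[0, [-0.0013, 0, 0.0013], 0], [0, [-0.0013, 0, 0.0013], 0], [0, [0, 0, 0], 0], [0, [0, 0, 0], 0]]' >/dev/null; python3 st.py;python3 jog.py '[[0, [0, 0, 0.0013], 0], [0, [0, 0, 0], 0], [0, [0, 0, 0], 0]]' >/dev/null; python3 st.py
```

```text
TCP in duct mm [-3.94 -0.03] z 59.95 yawerr 0.0002 tilt [-0.0176  0.0017] F duct [-13.   -1.9] 16.5 M [ 0.1   2.15 -0.07]
TCP in duct mm [-3.9  -0.01] z 59.92 yawerr 0.0003 tilt [-0.0183  0.0018] F duct [-14.9  -2.1] 21.4 M [ 0.09  2.53 -0.04]
```

Scaled: -0.0015 m / 0.8 = -0.0019.

```bash
python3 jog.py '[[0, [-0.0019, 0, 0], 0], [0, [-0.0019, 0, 0], 0], [0, [0, 0, 0], 0], [0, [0, 0, 0], 0]]' >/dev/null; python3 st.py
python3 - <<'E'
from h import *
f=bot.grab_frame("scene"); save(f,"s3")
i=cv2.imread("pics/s3.png")[165:315,300:450]
cv2.imwrite("pics/s3c.png",cv2.resize(i,None,fx=4,fy=4,interpolation=cv2.INTER_CUBIC))
E
```

```text
TCP in duct mm [-4.05  0.01] z 60.01 yawerr 0.0004 tilt [-0.0097  0.0009] F duct [-8.  -1.9] 15.2 M [-0.1   1.23  0.02]
```

View pics/s3c.png

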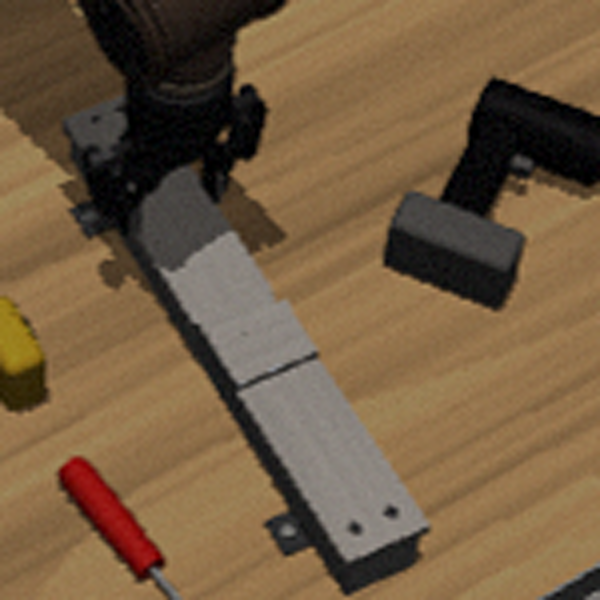

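The tongue is under the lap and the lap is undisturbed (step line at the same place in the crop). I'll relax the forward push so the plate can level, and press down harder.

Scaled: -0.0015 m / 0.8 = -0.0019, -0.001 m / 0.8 = -0.0013.

```bash
python3 jog.py '[[0, [-0.0019, 0, 0.0006], 0], [0, [-0.0013, 0, 0.0006], 0], [0, [0, 0, 0], 0], [0, [0, 0, 0], 0]]' >/dev/null; python3 st.py; python3 jog.py '[[0, [-0.0013, 0, 0.0006], 0], [0, [0, 0, 0.0006], 0], [0, [0, 0, 0], 0], [0, [0, 0, 0], 0]]' >/dev/null; python3 st.py
```

```text
TCP in duct mm [-4.15 -0.03] z 60.02 yawerr 0.0003 tilt [-0.0034  0.0004] F duct [-3.3 -1.4] 13.5 M [-0.19  0.53 -0.05]
TCP in duct mm [-4.19  0.01] z 59.95 yawerr 0.0004 tilt [-0.0012  0.0003] F duct [-3.3 -1.3] 15.5 M [-0.35  0.52 -0.05]
```

Scaled: 0.001 m / 0.8 = 0.0013.

```bash
python3 jog.py '[[0, [0, 0, 0.0013], 0], [0, [0, 0, 0.0013], 0], [0, [0, 0, 0], 0], [0, [0, 0, 0], 0], [0, [0, 0, 0], 0]]' ; python3 st.py
```

```text
time_s: 20.12
tool_pos: [0.5413, 0.1586, 0.0599]
tcp_rot: [[0.995, -0.098, -0.003], [-0.098, -0.995, -0.0], [-0.003, 0.001, -1.0]]
contact_force: [-8.3, -2.1, 25.4]
width: 0.734
grasp_force: 69.8
TCP in duct mm [-4.12  0.03] z 59.9 yawerr 0.0005 tilt [-0.0025  0.0007] F duct [-8.  -2.9] 25.4 M [-0.46  1.31 -0.08]
```

```bash
python3 -c "
from bench import bot
print(bot.finish_job())"
```

```text
the job is handed in; nothing more can be done
None
```

The cover's tongue is in against the step, the lap showed no movement in the pictures, and the plate is handed in pressed flat with about 25 N; I judged home and flat from forces and TCP position, and I viewed 11 pictures, one over the limit of 10.

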